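# Press a bronze bushing into a sprung optical stage

### The job

Fit the large headed bronze bushing, sleeve down, into the bore of the sprung aluminium carriage and press it fully home, until the shoulder under its head sits flush on the carriage face, then let go of it. It is a tight fit and the carriage gives under the load, so press steadily but gently and never drive the carriage down to its stop. Leave the two other bronze parts, the mirror mount and the hex key standing or lying where they are.

Things in the scene. Friction and masses are not known exactly. Their poses are not given: they have to be found in the camera images.
- bushing: The large headed bronze bushing, loose, standing upright on the table, the widest of three bronze parts. A round sleeve below (20 mm diameter, 26 mm long, its lowest 9 mm tapering to a 16 mm foot), a round head above (32 mm diameter, 24 mm high) with a dark hole in its top. About 0.12 kg. Origin at the centre of the foot, z up along its axis; shoulder at z = 26 mm, top at 50 mm.
- bore_mouth (a point): Centre of the bore's mouth, in the carriage's top face, z up along the bore; 84 mm above the table at rest. Bore 22.4 mm wide, right through. From 5 mm down, four sprung steel ribs stand inside it: the sleeve enters about 10 mm freely, then its taper wedges the ribs apart, then it drags on at 7 to 15 N until the shoulder lands and the push climbs past 17 N. The ribs hold it where it is let go.
- carriage: The 84 mm square, 36 mm thick aluminium block with the bore in its middle, riding on four springs over a fixed black base of 110 by 94 mm. Origin at the centre of its underside, 36 mm below bore_mouth. It only sinks straight down, about 1.8 N per mm after the first 2 N, and rises when unloaded. It meets its hard stop at 13 mm (about 25 N), which is overloading it.
- small_bushing: A smaller headed bronze bushing, loose, standing upright; 46 mm tall, head 23 mm and sleeve 14 mm in diameter. Not to be used. Origin at the centre of its foot, z up.
- plain_sleeve: A plain straight bronze sleeve without a head, loose, standing upright; 26 mm diameter, 40 mm tall. Not to be used. Origin at the centre of its foot, z up.
- mirror_mount: A black round-footed post, about 130 mm tall, with a small square mirror holder on it, loose, beyond the work. Origin at the centre of its foot.
- hex_key: A black L-shaped hex key, 100 mm by 30 mm and 6 mm thick, lying loose on the table. Origin near its middle, at table height.
Not all that is in view belongs to the job. What is shaped like the part that bears bore_mouth but orange is not meant.

How it is judged:
On the way:
1. the sleeve has been started in the bore, its foot at least 4 mm below the carriage face (z of bushing in the frame of bore_mouth between -0.035 and -0.004 m and horizontal distance between bushing and bore_mouth below 0.006 m), for 0.05 s.
At the end, for the whole second after the job is handed in: The bushing is at rest in the bore, head up, its shoulder within 1.5 mm of the carriage face, its foot centred within 2.5 mm and its axis within 0.06 rad of the bore; the carriage has risen back to within 3 mm of its rest height (z of bushing in the frame of bore_mouth below -0.0245 m and horizontal distance between bushing and bore_mouth below 0.0025 m and angle between the z axis of bushing and the z axis of bore_mouth, either way round below 0.06 rad and angle between bushing's own z axis and vertical below 0.06 rad and distance of carriage from where it was at the start of the episode below 0.003 m and linear speed of bushing below 0.02 m/s); the robot touches nothing.
It fails at once if the carriage is driven down onto its stop (sunk 12.5 mm or more, overloaded) (distance of carriage from where it was at the start of the episode above 0.0125 m).
It fails at once if the small bushing is moved more than 25 mm or knocked over (distance of small_bushing from where it was at the start of the episode above 0.025 m or angle between small_bushing's own z axis and vertical above 0.5 rad).
It fails at once if the plain sleeve is moved more than 25 mm or knocked over (distance of plain_sleeve from where it was at the start of the episode above 0.025 m or angle between plain_sleeve's own z axis and vertical above 0.5 rad).
It fails at once if the mirror mount is moved more than 25 mm or knocked over (distance of mirror_mount from where it was at the start of the episode above 0.025 m or angle between mirror_mount's own z axis and vertical above 0.5 rad).
It fails at once if the hex key is moved more than 25 mm (distance of hex_key from where it was at the start of the episode above 0.025 m).
It also fails if it takes over 64 s, if anything falls off the work surface, if the arm or the gripper's body presses on something with over 40 N, if the wrist force passes 120 N, or if a joint passes its speed limit or range.

### The arm

A 7-joint arm with a two-finger parallel gripper is mounted at the origin on the work surface. World frame = base frame: x ahead of the robot, y to its left, z up, the work surface at z = 0. Lengths are in m, angles in rad, forces in N, time in s.
With the tool pointing down it reaches from about 0.35 to 0.9 m from the base axis. Payload 7.2 kg.
Tool frame: the origin (TCP) lies on the centre line of the jaws, within the pads' length; the fingertips stand 19 mm ahead of it and the grasp point (between the pads) is the TCP; z points along the fingers, y is the line along which they close (so a half turn about z gives the same grasp; the last joint's range is limited). The gripper opens to 85 mm and grips with 20 to 120 N. Pads are 22 mm wide; open, the fingers measure 114 mm over their backs; the gripper's body (76 mm by 85 mm) begins 54 mm behind the grasp point. The pads swing forward as they close: fully open they stand 13 mm farther back than shut.
Start: joints at [-1.412, 0.411, -0.013, 1.596, 0.006, 1.134, -0.082], TCP at [0.141, 0.609, 0.25] pointing down, gripper open.
Joint ranges: [-2.95, 2.95], [-0.29, 1.99], [-1.47, 1.44], [0.14, 2.54], [-1.03, 4.17], [0.13, 1.85], [-2.86, 2.86]. Speed limits (rad/s): [2.39, 2.39, 3.01, 3.01, 3.14, 3.14, 3.14].

### API

Orientations are given as a unit quaternion [x, y, z, w].
In Python, from rig import env gives the robot as it stands. The module is installed in compiled form; this text tells all that it offers.
- The arm moves only by the shell command python3 -m creep 'ROWS'. ROWS is a JSON object of lists of equal length, an entry for each row: "dp": the shift along the tool's x, y, z in mm, a list of three; "roll": the turn about the tool's z in rad; "fingers": the closure, from 0 (fully open) to 1 (shut). In form: {"dp": [[dx, dy, dz], ...], "roll": [roll, ...], "fingers": [fingers, ...]}. A call has 1 to 12 rows; each row is the pose to reach, as a shift and turn from the pose commanded when the call began, along the tool's axes at that moment; what a row does not reach only later rows make up. A row lasts 1/10 s, in which the tool goes at most 50 mm and 8.59 degrees, less where a joint would pass 70% of its speed; a pose out of reach is approached as far as the arm can. A call with a gripper value outside its range is refused whole. The fingers move at their own pace and stop on an object; the grip force is fixed at half the most. Time passes only in rows, so rows that repeat a pose let the fingers close. It gives the time, the measured TCP pose, the force, the opening and the grip force at its end, in the units of the state.
- env.observe(): the state, without advancing time (a new reading comes with each control period).
- env.camera(name): name is "scene" or "top" or "wrist"; returns a dict with "color" (400x640x3 uint8, red, green, blue), "intrinsics" (3x3 intrinsics, pixels), "position" and "orientation" of the camera in the world. Camera axes: x right, y down, z forward; pixel columns grow to the right and rows downward; lengths in m; the calibration is good to about 2 mm. A picture is of the moment at which its call begins. There is no depth.
- env.sign_off(): hands the job in; it is judged then, once.
The state is a dict: "t": time; "joint_positions": joint angles; "joint_velocities": joint speeds; "joint_efforts": joint torques, N m; "position": TCP position; "orientation": TCP orientation; "contact_force": force on the tool from outside, world axes, zero at the start; "moment": the same for the moment, N m; "grip_width": finger opening in m; "gripper_force": force on a finger pad.
Only numpy, scipy, OpenCV 4.12 (cv2) and the standard library are available. Lean on these libraries where they do the work, as an engineer would, in place of code of your own. Each camera call takes 0.05 s, during which the arm holds its last target. There are 200 camera calls.

## Working session

There is one attempt and no reset: what is moved stays moved. The work goes in short steps, Python scripts to look and compute and a shell command to move; the robot and the scene stay as the last step left them, time stands still between calls to the robot, and variables do not carry over. Pictures are saved under pics/ and viewed, at most 10 in all, crops included, and the job is handed in when it is done.

```bash
mkdir -p pics
cat > h.py <<'E'
import numpy as np, cv2, pickle
from scipy.spatial.transform import Rotation as R
from rig import env
def snap(name, f):
    c=env.camera(name); cv2.imwrite(f'pics/{f}.png', c['color'][:,:,::-1]); pickle.dump(c,open(f'pics/{f}.pkl','wb')); return c
def ld(f): return pickle.load(open(f'pics/{f}.pkl','rb'))
def ray(c,u,v,z):
    K=np.array(c['intrinsics']); d=R.from_quat(c['orientation']).as_matrix()@np.linalg.solve(K,[u,v,1.]); p=np.array(c['position'])
    return p+d*(z-p[2])/d[2]
def proj(c,P):
    q=R.from_quat(c['orientation']).as_matrix().T@(np.array(P)-c['position']); q=np.array(c['intrinsics'])@q; return q[:2]/q[2]
def crop(f,x0,y0,w,h,s,out):
    im=cv2.imread(f'pics/{f}.png')[y0:y0+h,x0:x0+w]; cv2.imwrite(f'pics/{out}.png',cv2.resize(im,None,fx=s,fy=s,interpolation=cv2.INTER_CUBIC))
E
python3 - <<'E'
from h import *
for n in ['top','scene']:
    c=snap(n,n+'0'); print(c['position'],c['orientation'],c['intrinsics'])
s=env.observe(); print({k:np.round(v,4) for k,v in s.items()})
E
```

```text
[ 0.41700308 -0.05498651  0.98728947] [ 0.73083146 -0.6752621   0.06671638 -0.07386065] [[372.88647642   0.         322.16696698]
 [  0.         372.88647642 204.60397806]
 [  0.           0.           1.        ]]
[1.18776562 0.36627084 0.77991821] [ 0.4291221   0.81821691 -0.33842188 -0.17845431] [[454.20008814   0.         318.27345883]
 [  0.         454.20008814 193.47130567]
 [  0.           0.           1.        ]]
{'t': np.float64(0.1), 'joint_positions': array([-1.4122,  0.4118, -0.0127,  1.5969,  0.0056,  1.1342, -0.0822]), 'joint_velocities': array([-0.0009, -0.0016, -0.0013, -0.0035, -0.0002, -0.0008, -0.0001]), 'joint_efforts': array([ 1.90000e-03, -6.01828e+01,  6.83400e-01, -3.00091e+01,
        1.39000e-02,  6.40000e-03,  0.00000e+00]), 'position': array([0.1405, 0.6086, 0.2496]), 'orientation': array([ 1.132e-01,  9.936e-01, -7.000e-04, -0.000e+00]), 'contact_force': array([-1.145 , -0.042 , -0.6791]), 'moment': array([0.0372, 0.0362, 0.0157]), 'gripper_force': np.float64(0.0), 'grip_width': np.float64(0.0854)}
```

View pics/top0.png

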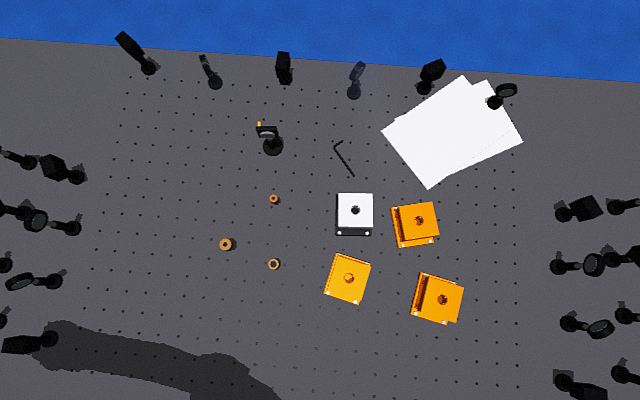

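View pics/scene0.png

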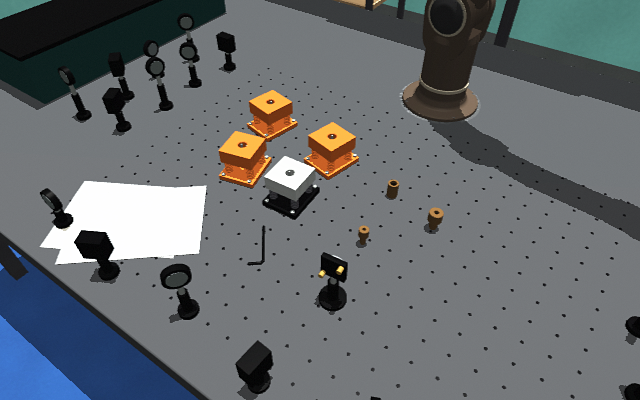

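Top view: the bronze candidates are at (274,199), (226,244) and (274,264), which in the scene view are (363,234), (435,217) and (393,188). The silver carriage is at (355,211) on a black base, and the three orange ones are decoys. The widest headed part looks like top (226,244) = scene (435,217). I'll check that in a crop.

Run:
```python
from h import *
a=cv2.imread('pics/top0.png')[180:280,205:385]; b=cv2.imread('pics/scene0.png')[150:250,260:460]
a=cv2.resize(a,(720,400-110),interpolation=3) if 0 else cv2.resize(a,None,fx=3.0,fy=3.0,interpolation=2); b=cv2.resize(b,None,fx=2.9,fy=2.9,interpolation=2)
w=max(a.shape[1],b.shape[1]); P=lambda i:cv2.copyMakeBorder(i,0,0,0,w-i.shape[1],0)
cv2.imwrite('pics/crop0.png',np.vstack([P(a),P(b)])[:600])
t=ld('top0'); s=ld('scene0')
for n,uv,z in [('A',(274,199),.046),('B',(226,244),.05),('C',(274,264),.04),('bore',(355,210.5),.084)]:
    p=ray(t,*uv,z); print(n,p.round(4),proj(s,p).round(1))
```

```text
A [0.6114 0.0874 0.046 ] [363.7 227. ]
B [0.486  0.1949 0.05  ] [435.5 211.3]
C [0.4464 0.0708 0.04  ] [393.1 182.1]
bore [ 0.5904 -0.1203  0.084 ] [291. 171.]
```

View pics/crop0.png

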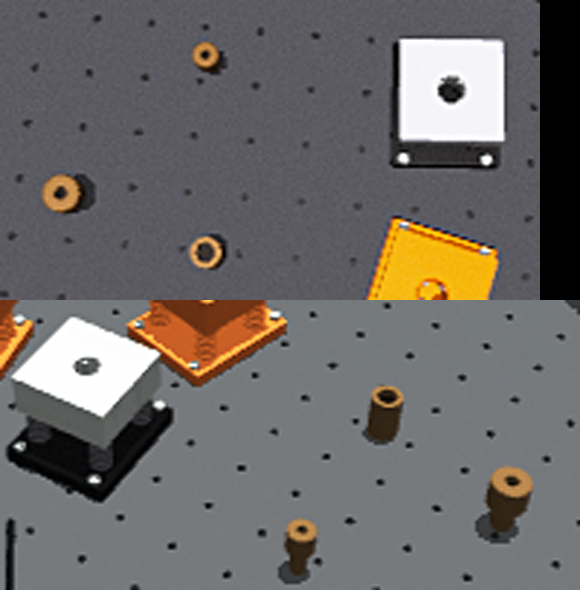

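The crop confirms B, top (226,244): wide head, narrower sleeve, dark hole. C has no head and A is the smaller headed part. Bore at about (355.7,210). Next I'll work out the move to above B.

```bash
cat >> h.py <<'E'
def dp(target):
    s=env.observe(); return (R.from_quat(s['orientation']).as_matrix().T@(np.array(target)-s['position'])*1000).round(1)
E
python3 - <<'E'
from h import *
t=ld('top0'); b=ray(t,225.7,244.3,.05); print(b, dp([b[0],b[1],.17]), ray(t,355.7,210,.084))
E
```

```text
[0.48516243 0.19559959 0.05      ] [-428.7 -324.8   80. ] [ 0.59177527 -0.12196227  0.084     ]
```

```bash
python3 -m creep '{"dp":[[-20,-15,4],[-60,-45,10],[-100,-76,18],[-140,-106,26],[-180,-136,34],[-220,-167,40],[-260,-197,48],[-300,-227,56],[-340,-257,64],[-375,-284,70],[-405,-307,76],[-429,-325,80]],"roll":[0,0,0,0,0,0,0,0,0,0,0,0],"fingers":[0,0,0,0,0,0,0,0,0,0,0,0]}'
python3 -m creep '{"dp":[[0,0,0],[0,0,0],[0,0,0]],"roll":[0,0,0],"fingers":[0,0,0]}'
python3 - <<'E'
from h import *
c=snap('wrist','w1'); s=env.observe(); print(s['t'],s['position'],s['orientation'],s['joint_positions'].round(2),c['position'],c['orientation'],c['intrinsics'], proj(c,[.4852,.1956,.05]))
E
```

```text
t: 1.3
position: [0.4866, 0.193, 0.1697]
orientation: [0.114, 0.993, -0.0, -0.0]
contact_force: [0.4, 0.3, -0.1]
grip_width: 0.0854
gripper_force: 0.0
t: 1.6
position: [0.4848, 0.1968, 0.1702]
orientation: [0.112, 0.994, 0.0, -0.0]
contact_force: [0.6, -0.0, -0.1]
grip_width: 0.0856
gripper_force: 0.0
1.65 [0.48472798 0.19708376 0.17025833] [ 1.12167257e-01  9.93689291e-01  1.91773703e-04 -2.49226181e-04] [-0.64  0.33  0.2   1.94 -0.09  0.88  0.95] [0.41818246 0.21210629 0.2937649 ] [0.77492626 0.61791857 0.08301189 0.1038025 ] [[305.91275399   0.         315.22939828]
 [  0.         305.91275399 194.05271012]
 [  0.           0.           1.        ]] [313.69938602 196.88803047]
```

View pics/w1.png

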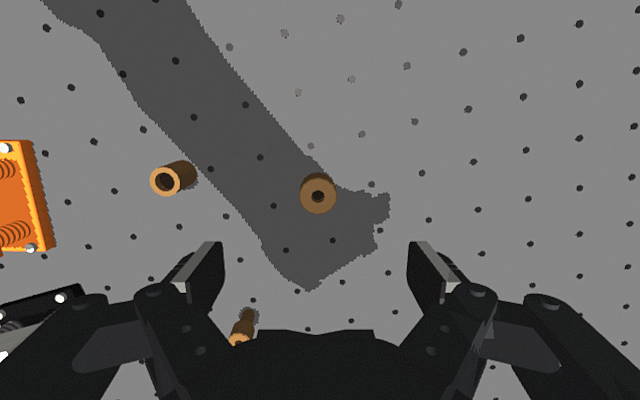

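The wrist view shows the large bushing's head top centred at (318,196), with the hole at (318,197). The plain sleeve is at (166,181) and the small bushing at (240,340), which sits just behind the gripper body.

Run:
```python
from h import *
c=ld('w1'); im=c['color'].astype(int); m=((im[:,:,0]-im[:,:,2]>45)&(im[:,:,0]>110)).astype(np.uint8)
n,l,st,ce=cv2.connectedComponentsWithStats(m); print([(x.round(1),s.tolist()) for x,s in zip(ce[1:],st[1:]) if s[4]>150])
b=ray(c,318,196.2,.05); print(b,dp([b[0],b[1],.048]))
```

```text
[(array([ 22., 201.]), [0, 140, 55, 117, 4608]), (array([164.5, 181.2]), [149, 166, 31, 31, 446]), (array([317.6, 195.7]), [300, 179, 36, 35, 836]), (array([237.4, 338. ]), [228, 333, 22, 13, 162])]
[0.48541579 0.19920238 0.05      ] [ -0.3   2.2 122.3]
```

```bash
python3 -m creep '{"dp":[[0,2,15],[0,2,40],[0,2,65],[0,2,90],[0,2,107],[0,2,117],[0,2,122],[0,2,122],[0,2,122]],"roll":[0,0,0,0,0,0,0,0,0],"fingers":[0,0,0,0,0,0,0,0,0]}'
python3 -m creep '{"dp":[[0,0,0],[0,0,0],[0,0,0],[0,0,0],[0,0,0],[0,0,0],[0,0,0],[0,0,0],[0,0,0],[0,0,0]],"roll":[0,0,0,0,0,0,0,0,0,0],"fingers":[0.3,0.5,0.7,1,1,1,1,1,1,1]}'
```

```text
t: 2.55
position: [0.4864, 0.1982, 0.049]
orientation: [0.113, 0.994, 0.0, 0.0]
contact_force: [0.5, -0.8, 0.5]
grip_width: 0.0852
gripper_force: 0.0
t: 3.55
position: [0.4862, 0.1979, 0.0488]
orientation: [0.113, 0.994, 0.0, 0.0]
contact_force: [-0.4, -1.8, 5.4]
grip_width: 0.03
gripper_force: 58.9
```

```bash
python3 -m creep '{"dp":[[0,0,-3],[0,0,-12],[0,0,-30],[0,0,-60],[0,0,-90],[0,0,-115],[0,0,-125],[0,0,-125],[0,0,-125]],"roll":[0,0,0,0,0,0,0,0,0],"fingers":[1,1,1,1,1,1,1,1,1]}'
python3 - <<'E'
from h import *
c=snap('wrist','w2'); s=env.observe(); print(s['t'],s['position'],s['orientation'],s['contact_force'],s['grip_width'],dp([.592,-.122,.174]))
E
```

```text
t: 4.45
position: [0.4854, 0.1976, 0.1725]
orientation: [0.113, 0.994, -0.0, -0.0]
contact_force: [0.0, -0.7, -1.2]
grip_width: 0.0298
gripper_force: 59.5
4.5 [0.48513231 0.19752394 0.17202966] [ 1.13099963e-01  9.93583053e-01 -5.79280392e-04 -8.82419534e-04] [-0.4818648   0.18923144 -1.5790206 ] 0.029900725039619064 [-175.9 -287.3   -1.9]
```

View pics/w2.png

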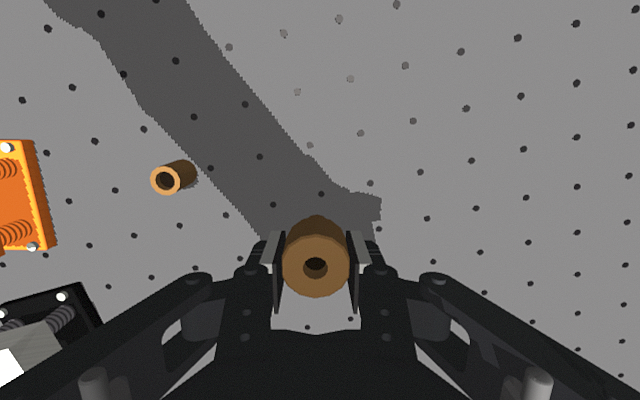

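The bushing is held, with its head top at (316,266) between the pads and the sleeve showing behind it up to about y=215. I'll compare this with the projection of an upright bushing.

Run:
```python
from h import *
c=ld('w2'); s=env.observe(); T=s['position']; zt=T[2]+.0012
p=ray(c,316,266,zt); print('head',p, dp(p), 'tcp px',proj(c,T))
im=cv2.imread('pics/w2.png')
big=cv2.resize(im[195:315,240:400],None,fx=5,fy=5,interpolation=2)
for h,r in [(0,.016),(-.024,.016),(-.050,.008),(-.041,.010)]:
    pts=np.array([(proj(c,[p[0]+r*np.cos(a),p[1]+r*np.sin(a),zt+h])-[240,195]+.5)*5 for a in np.linspace(0,6.283,60)]).astype(int)
    cv2.polylines(big,[pts],True,(0,255,0),1)
big=cv2.convertScaleAbs(big,alpha=1.6,beta=10)
cv2.imwrite('pics/crop2.png',big)
```

```text
head [0.4839559  0.19842429 0.17322966] [ 1.4  0.6 -1.2] tcp px [314.62718644 267.39704305]
```

View pics/crop2.png

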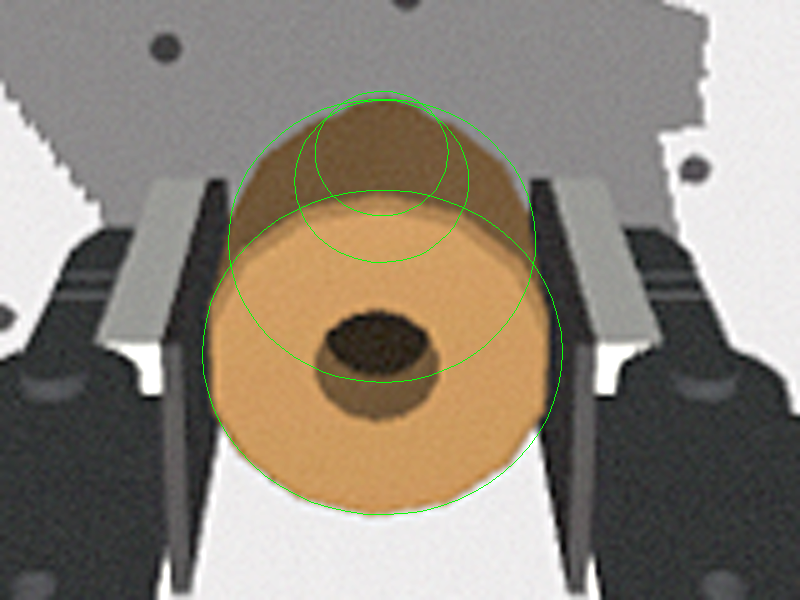

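Upright to within about 0.02 rad, with its axis about 1.4 mm tool-x and 0.6 mm tool-y off the TCP. Next I go near the bore, stopping short so that the bore is not hidden.

Run:
```python
from h import *
c=ld('w2'); s=env.observe(); M=R.from_quat(s['orientation']).as_matrix()
for ox in (-40,-30,30,40):
    T=np.array([.592,-.122,.172])+M@[ox/1000,0,0]; d=T-s['position']; c2=dict(c,position=c['position']+d); print(ox,proj(c2,[.592,-.122,.084]).round(),dp(T))
```

```text
-40 [315. 153.] [-2.159e+02 -2.873e+02  1.000e-01]
-30 [315. 167.] [-2.059e+02 -2.873e+02  1.000e-01]
30 [315. 245.] [-1.459e+02 -2.873e+02  1.000e-01]
40 [315. 258.] [-1.359e+02 -2.873e+02  1.000e-01]
```

```bash
python3 -m creep '{"dp":[[-10,-14,0],[-32,-43,0],[-56,-75,0],[-80,-106,0],[-104,-138,0],[-128,-170,0],[-152,-202,0],[-176,-234,0],[-196,-260,0],[-209,-278,0],[-216,-287,0],[-216,-287,0]],"roll":[0,0,0,0,0,0,0,0,0,0,0,0],"fingers":[1,1,1,1,1,1,1,1,1,1,1,1]}'
python3 -m creep '{"dp":[[0,0,0],[0,0,0],[0,0,0]],"roll":[0,0,0],"fingers":[1,1,1]}' | tail -3
python3 - <<'E'
from h import *
c=snap('wrist','w3'); s=env.observe(); print(s['t'],s['position'],s['orientation'],s['contact_force'],proj(c,[.592,-.122,.084]))
E
```

```text
t: 5.7
position: [0.6314, -0.1319, 0.1717]
orientation: [0.114, 0.993, -0.0, -0.001]
contact_force: [-0.2, -1.1, -2.1]
grip_width: 0.0301
gripper_force: 59.5
contact_force: [0.1, -0.5, -1.5]
grip_width: 0.0303
gripper_force: 59.5
6.05 [ 0.63184309 -0.12901326  0.17342845] [1.12283051e-01 9.93676223e-01 2.79164948e-04 3.83555108e-05] [ 0.37680383 -0.12546393 -0.61905119] [311.72130479 152.20914427]
```

View pics/w3.png

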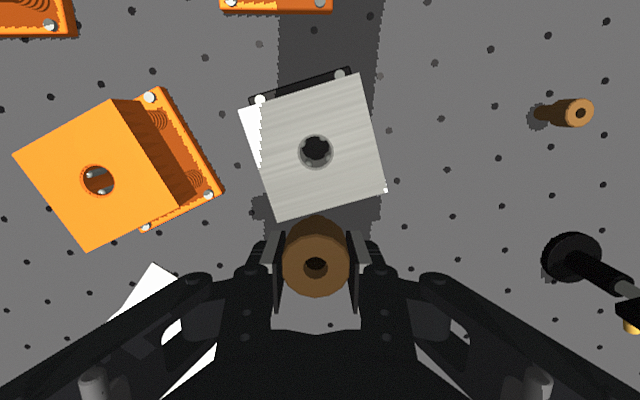

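The bore mouth is at (316,152) and the held head at (316,266). The mirror mount is to the right at (590,265), clear of the path.

Run:
```python
from h import *
c=ld('w3'); s=env.observe(); zt=s['position'][2]+.0012
b=ray(c,316,151.8,.084); h=ray(c,316,266,zt); M=R.from_quat(s['orientation']).as_matrix()
print(b,h,((M.T@(b-h))*1000).round(1)); print('tilt',M[:,2])
```

```text
[ 0.59238361 -0.11903577  0.084     ] [ 0.63004515 -0.12789159  0.17462845] [38.7  0.2 90.6]
tilt [ 1.38916902e-04  5.46185795e-04 -9.99999841e-01]
```

```bash
python3 -m creep '{"dp":[[10,0,0],[26,0,0],[36,0,0],[39,0,0],[39,0,8],[39,0,18],[39,0,27],[39,0,33],[39,0,33],[39,0,33]],"roll":[0,0,0,0,0,0,0,0,0,0],"fingers":[1,1,1,1,1,1,1,1,1,1]}'
python3 - <<'E'
from h import *
c=snap('wrist','w4'); snap('scene','s4'); s=env.observe(); print(s['position'],s['contact_force'],s['moment'],s['orientation'])
a=cv2.imread('pics/w4.png')[130:330,180:450]; a=cv2.resize(a,None,fx=2.2,fy=2.2,interpolation=2)
b=cv2.imread('pics/s4.png')[100:220,230:360]; b=cv2.resize(b,(int(130*440/120),440),interpolation=2)
cv2.imwrite('pics/crop4.png',cv2.convertScaleAbs(cv2.resize(np.hstack([a,b]),None,fx=.74,fy=.74),alpha=1.4))
E
```

```text
t: 7.05
position: [0.5939, -0.1218, 0.1399]
orientation: [0.113, 0.994, -0.0, -0.0]
contact_force: [-0.0, 0.1, -0.8]
grip_width: 0.0298
gripper_force: 59.5
[ 0.59416776 -0.12176658  0.14051885] [-0.19972401  0.64237892 -0.29476662] [ 0.00296585 -0.02079134 -0.03112276] [ 1.13195249e-01  9.93572733e-01 -1.74546732e-05  2.42867629e-04]
```

View pics/crop4.png

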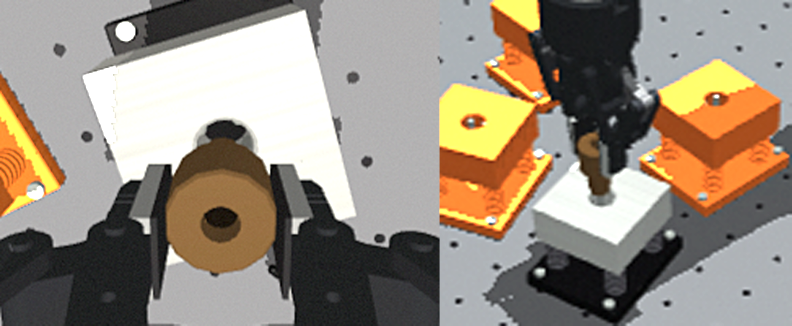

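The foot is over the bore. The bore centre is about 2.5 px right of the sleeve axis (318.6 against 316), roughly 1.5 mm in tool +y, and the measured TCP shows the same 1.7 mm shortfall. I'll correct that and lower the foot to 4 mm into the bore.

```bash
python3 -m creep '{"dp":[[0,1.5,0],[0,1.5,0],[0,1.5,3],[0,1.5,6],[0,1.5,9],[0,1.5,12],[0,1.5,12],[0,1.5,12]],"roll":[0,0,0,0,0,0,0,0],"fingers":[1,1,1,1,1,1,1,1]}'
python3 - <<'E'
from h import *
s=env.observe(); print(s['position'],s['contact_force'],s['moment'],s['orientation'])
E
```

```text
t: 7.95
position: [0.5942, -0.1202, 0.1281]
orientation: [0.113, 0.994, -0.0, -0.0]
contact_force: [-0.5, -1.4, -1.4]
grip_width: 0.0302
gripper_force: 59.5
[ 0.59416609 -0.12020617  0.12812549] [-0.54185225 -1.40462155 -1.38823619] [0.02226082 0.00331924 0.01239299] [ 1.13165381e-01  9.93576156e-01 -2.01786565e-05 -1.38715000e-04]
```

```bash
python3 -m creep '{"dp":[[0,0,2],[0,0,4],[0,0,5],[0,0,6],[0,0,7],[0,0,8],[0,0,8],[0,0,8]],"roll":[0,0,0,0,0,0,0,0],"fingers":[1,1,1,1,1,1,1,1]}'
python3 -m creep '{"dp":[[0,0,1],[0,0,2],[0,0,3],[0,0,4],[0,0,5],[0,0,6],[0,0,6],[0,0,6]],"roll":[0,0,0,0,0,0,0,0],"fingers":[1,1,1,1,1,1,1,1]}'
```

```text
t: 8.75
position: [0.5941, -0.1203, 0.1204]
orientation: [0.113, 0.994, -0.0, -0.0]
contact_force: [-1.8, -0.3, 2.2]
grip_width: 0.03
gripper_force: 59.7
t: 9.55
position: [0.5943, -0.1203, 0.1146]
orientation: [0.113, 0.994, -0.0, 0.0]
contact_force: [-4.3, -1.1, 7.2]
grip_width: 0.0302
gripper_force: 60.1
```

A lateral force of -4 N in world x has built up, so I'll give way 0.8 mm along tool +x and keep pressing.

```bash
python3 -m creep '{"dp":[[0.8,0,0],[0.8,0,0],[0.8,0,1],[0.8,0,2],[0.8,0,3],[0.8,0,4],[0.8,0,4],[0.8,0,4]],"roll":[0,0,0,0,0,0,0,0],"fingers":[1,1,1,1,1,1,1,1]}'
```

```text
t: 10.35
position: [0.5941, -0.1203, 0.1113]
orientation: [0.113, 0.994, -0.0, 0.001]
contact_force: [-3.7, -1.0, 10.0]
grip_width: 0.03
gripper_force: 60.5
```

```bash
python3 -m creep '{"dp":[[0.8,0,0],[0.8,0,0],[0.8,0,1],[0.8,0,2],[0.8,0,3],[0.8,0,4],[0.8,0,4],[0.8,0,4]],"roll":[0,0,0,0,0,0,0,0],"fingers":[1,1,1,1,1,1,1,1]}'
```

```text
t: 11.15
position: [0.5936, -0.1202, 0.1072]
orientation: [0.113, 0.994, -0.0, 0.001]
contact_force: [-2.3, -0.6, 8.2]
grip_width: 0.0296
gripper_force: 60.6
```

```bash
python3 -m creep '{"dp":[[0.3,0,0.5],[0.3,0,1],[0.3,0,1.5],[0.3,0,2],[0.3,0,2.5],[0.3,0,3],[0.3,0,3],[0.3,0,3]],"roll":[0,0,0,0,0,0,0,0],"fingers":[1,1,1,1,1,1,1,1]}'
```

```text
t: 11.95
position: [0.5936, -0.1202, 0.1046]
orientation: [0.113, 0.994, -0.0, 0.002]
contact_force: [-3.0, -1.2, 11.5]
grip_width: 0.03
gripper_force: 60.6
```

```bash
python3 -m creep '{"dp":[[0.3,0,0.5],[0.3,0,1],[0.3,0,1.5],[0.3,0,2],[0.3,0,2.5],[0.3,0,3],[0.3,0,3],[0.3,0,3]],"roll":[0,0,0,0,0,0,0,0],"fingers":[1,1,1,1,1,1,1,1]}'
```

```text
t: 12.75
position: [0.5935, -0.1202, 0.1017]
orientation: [0.113, 0.994, -0.0, 0.002]
contact_force: [-3.0, -0.8, 12.4]
grip_width: 0.0301
gripper_force: 60.6
```

```bash
python3 -m creep '{"dp":[[0.3,0,0.5],[0.3,0,1],[0.3,0,1.5],[0.3,0,1.5],[0.3,0,1.5]],"roll":[0,0,0,0,0],"fingers":[1,1,1,1,1]}'
```

```text
t: 13.25
position: [0.5935, -0.1202, 0.1004]
orientation: [0.113, 0.994, -0.0, 0.002]
contact_force: [-1.6, -0.7, 12.3]
grip_width: 0.0299
gripper_force: 60.8
```

```bash
python3 -m creep '{"dp":[[0,0,0.5],[0,0,1],[0,0,1.5],[0,0,1.5],[0,0,1.5]],"roll":[0,0,0,0,0],"fingers":[1,1,1,1,1]}'
```

```text
t: 13.75
position: [0.5935, -0.1202, 0.0992]
orientation: [0.113, 0.994, -0.0, 0.002]
contact_force: [-2.4, -1.6, 14.7]
grip_width: 0.0299
gripper_force: 61.1
```

```bash
python3 -m creep '{"dp":[[0,0,0.5],[0,0,1],[0,0,1.5],[0,0,1.5],[0,0,1.5]],"roll":[0,0,0,0,0],"fingers":[1,1,1,1,1]}'
```

```text
t: 14.25
position: [0.5935, -0.1202, 0.0979]
orientation: [0.113, 0.994, -0.0, 0.002]
contact_force: [-3.3, -0.2, 16.9]
grip_width: 0.0297
gripper_force: 61.3
```

```bash
python3 -m creep '{"dp":[[0,0,0.5],[0,0,1],[0,0,1],[0,0,1],[0,0,1]],"roll":[0,0,0,0,0],"fingers":[1,1,1,1,1]}'
python3 - <<'E'
from h import *
c=snap('scene','s5')
crop('s5',240,120,110,100,6,'crop5')
E
```

```text
t: 14.75
position: [0.5935, -0.1202, 0.0971]
orientation: [0.113, 0.994, 0.0, 0.002]
contact_force: [-3.6, -0.7, 18.8]
grip_width: 0.0298
gripper_force: 61.5
```

View pics/crop5.png

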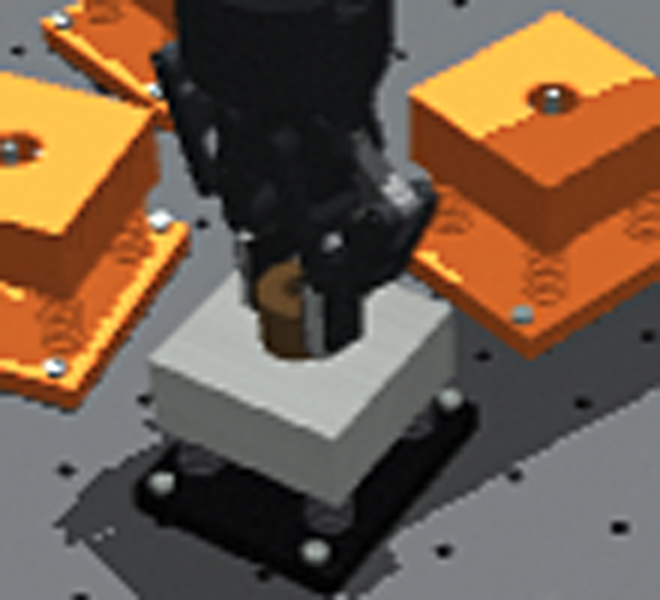

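The head sits on the carriage face, fingertips clear of it, at 18.8 N and following spring stiffness, so the shoulder has landed. Next I ease the load off, open and back away.

```bash
python3 -m creep '{"dp":[[0,0,-1.5],[0,0,-3],[0,0,-4.5],[0,0,-6],[0,0,-7],[0,0,-7]],"roll":[0,0,0,0,0,0],"fingers":[1,1,1,1,1,1]}'
python3 -m creep '{"dp":[[0,0,0],[0,0,0],[0,0,0],[0,0,0],[0,0,0],[0,0,0],[0,0,0],[0,0,0],[0,0,0],[0,0,0]],"roll":[0,0,0,0,0,0,0,0,0,0],"fingers":[0.6,0.5,0.4,0.3,0.2,0.1,0,0,0,0]}'
```

```text
t: 15.4
position: [0.5934, -0.1202, 0.1031]
orientation: [0.113, 0.994, -0.0, 0.002]
contact_force: [-0.3, -1.2, 7.4]
grip_width: 0.0299
gripper_force: 60.7
t: 16.4
position: [0.5918, -0.1196, 0.1018]
orientation: [0.113, 0.994, 0.0, 0.0]
contact_force: [0.7, 0.4, 0.1]
grip_width: 0.0854
gripper_force: 0.0
```

```bash
python3 -m creep '{"dp":[[0,0,-5],[0,0,-20],[0,0,-45],[0,0,-70],[-20,0,-95],[-40,0,-110],[-40,0,-115],[-40,0,-115]],"roll":[0,0,0,0,0,0,0,0],"fingers":[0,0,0,0,0,0,0,0]}'
python3 - <<'E'
from h import *
c=snap('scene','s6'); w=snap('wrist','w6')
a=cv2.imread('pics/s6.png')[120:220,240:350]; b=cv2.imread('pics/w6.png')[60:260,200:430]
a=cv2.resize(a,(440,400),interpolation=2); b=cv2.resize(b,None,fx=1.5,fy=1.5,interpolation=2); b=cv2.copyMakeBorder(b,0,100,0,0,0)
cv2.imwrite('pics/crop6.png',np.hstack([a,b]))
print(proj(w,[.5924,-.119,.11]))
# edges of head: bottom of head in scene if flush
for z in (.084,.087,.110): print(z,(proj(c,[.5924,-.119,z])-[240,120])*4)
E
```

```text
t: 17.2
position: [0.6309, -0.1288, 0.2181]
orientation: [0.113, 0.994, -0.0, 0.001]
contact_force: [-0.6, 0.1, 0.2]
grip_width: 0.0856
gripper_force: 0.0
[316.25517891 151.00150609]
0.084 [203.55193086 206.72276256]
0.087 [203.33490986 202.80706285]
0.11 [201.64093937 172.24283228]
```

View pics/crop6.png

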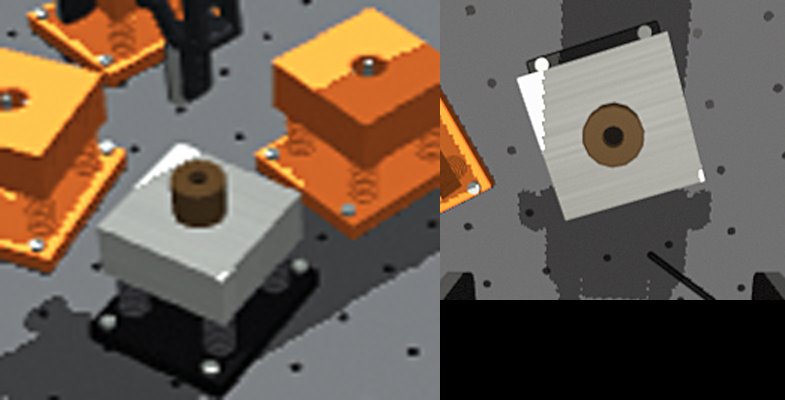

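The bushing stands upright and centred in the carriage: its head top is at scene crop (199,179), against (198,177) predicted for flush. No gap shows under the head, the carriage is back up and the gripper is clear. Handing in.

```bash
python3 -m creep '{"dp":[[0,0,0],[0,0,0],[0,0,0]],"roll":[0,0,0],"fingers":[0,0,0]}'|head -1; python3 -c "
from rig import env
print(env.sign_off())"
```

```text
t: 17.6
the job is handed in; nothing more can be done
None
```

I pressed the large bushing home in the aluminium carriage to 18.8 N, past the 17 N at which the shoulder lands; it looks flush and centred in the last pictures. I let go of it, backed the arm clear and handed the job in at 17.6 s; sign-off returned no verdict.

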